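# Clamp the loaf stop on the cutting cradle

## Task

Two alike wooden bread-cutting cradles stand on the bakery counter; one holds the small oblong loaf, the other a round roll. On the cradle with the oblong loaf, slide the upright stop plate up against the loaf until the loaf sits snug between the plate and the cradle's end stop, then flip that cradle's cam lever over towards the loaf, all the way down, to clamp the rod.

Things in the scene. Friction and masses are not known exactly. Their poses are not given: they have to be found in the camera images.
- cradle: Fixed plywood cradle with the oblong loaf, 330x110x18 mm; its twin beside it has a round roll. Origin under it on the counter, z up, x along board and rod from clamp to end stop (roughly away from the robot). In mm: end stop's inner face x 145, top z 78; side rails y +-46, tops z 32; aluminium clamp block x -160 to -120, 56 wide, its cheeks up to z 90; lever pin along y at x -140, z 78.
- stop_rod (a joint): Slide (m, 0 to 0.1) of rod and stop plate along cradle x to the end stop; 0.070 = loaf snug. Aluminium plate 8 mm thick, 70 wide, z 22 to 115 mm, loaf-side face at x = -55 mm + value, upright on the end of a 16 mm steel rod (axis z 45 mm) through the clamp. Pinch its top edge or push its back. About 3 N of drag; stays where left.
- cam_lever (a joint): Cam lever angle (rad): 0 open (up, leaning 30 deg back, away from the loaf), 1.9 clamped at its stop (over the rod towards the loaf, 11 deg above level). Dark steel bar 7x14 mm, paddle 9x24 over its last 30 mm, ends 90 mm from the pin; swings over the pin in cradle x-z. Springs back to open below 1.1, snaps itself shut beyond; 3 to 4 N at the paddle moves it.
- loaf: Small oblong loaf, loose, rigid, 130 long, 62 wide, 61 mm high, 0.13 to 0.25 kg, along cradle x on the board between the rails. Origin at the centre of its underside, 18 mm above the counter (top at 79 mm). At first there is a gap at both ends; snug against the end stop its origin is at cradle x = 80 mm.
There are look-alikes about, which are no part of the job. Leave any yellow look-alike of the loaf alone.

How it is judged:
On the way:
1. the loaf is snug between the stop plate and the end stop (10 mm of play at most) with the lever still open (value of joint stop_rod above 0.06 m and x of loaf in the frame of cradle above 0.066 m and value of joint cam_lever below 0.6 rad), for 0.2 s.
At the end, for the whole second after the job is handed in: On the cradle with the oblong loaf the cam lever is clamped (within 10 degrees of its closed stop), the stop plate is within 10 mm of its snug position (joint above 0.060), and the loaf lies at rest flat on the board between plate and end stop (within 10 mm lengthwise, 20 mm sideways) (value of joint cam_lever above 1.72 rad and value of joint stop_rod above 0.06 m and x of loaf in the frame of cradle between 0.066 and 0.09 m and y of loaf in the frame of cradle between -0.02 and 0.02 m and z of loaf in the frame of cradle below 0.028 m and angle between loaf's own z axis and vertical below 0.17 rad and linear speed of loaf below 0.02 m/s); the robot touches nothing.
It also fails if it takes over 40 s, if anything falls off the work surface, if the arm or the gripper's body presses on something with over 40 N, if the wrist force passes 120 N, or if a joint passes its speed limit or range.

## Robot

A 6-joint arm with a two-finger parallel gripper is mounted at the origin on the work surface. World frame = base frame: x ahead of the robot, y to its left, z up, the work surface at z = 0. Lengths are in m, angles in rad, forces in N, time in s.
With the tool pointing down it reaches from about 0.35 to 0.85 m from the base axis. Payload 8.1 kg.
Tool frame: the origin (TCP) lies at the centre of the arm's flange, where the gripper is bolted on; the fingertips stand 186 mm ahead of it and the grasp point (between the pads) lies 167 mm ahead of it; z points along the fingers, y is the direction in which the jaws open and shut (so a half turn about z gives the same grasp; the last joint's range is limited). The gripper opens to 93 mm and grips with 3 to 60 N. Pads are 15 mm wide; open, the fingers measure 128 mm over their backs; the gripper's body (75 mm by 188 mm) begins 65 mm behind the grasp point.
Start: joints at [1.146, 0.13, 1.488, -0, 1.523, -0.085], TCP at [0.2, 0.566, 0.405] pointing down, gripper open.
Joint ranges: [-2.96, 2.96], [-0.89, 2.26], [0.02, 2.5], [-1.34, 4.48], [0, 2.73], [-2.66, 2.66]. Speed limits (rad/s): [2.39, 2.39, 2.79, 3.14, 3.14, 3.14].

## Interface

Orientations are given as a rotation vector (axis times angle).
In Python, from plant import robot, viewer, order gives the robot as it stands.
- The arm moves only by the tool apply_moves, never from a script. Its argument "deltas" is a list of rows, each a list of 3 entries, a list of its own where there are three numbers: the finger opening in mm, from 0 to 93, then the shift along the tool's x, y, z in mm, then the turn about the tool's z in rad. In form: [[grip, [dx, dy, dz], yaw], ...]. A call has 1 to 5 rows; each row shifts and turns the commanded pose from where the row before left it, along the tool's axes as they then stand; what a row does not reach is not made up. A row lasts 1/8 s, in which the tool goes at most 62.5 mm and 10.7 degrees, less where a joint would pass 70% of its speed; a pose out of reach is approached as far as the arm can. A call is refused whole if a number of a shift passes 62.5 or a number of a turn 0.188, either way. A call with a gripper value outside its range is refused whole. The fingers move at their own pace and stop on an object; "grip_force" is the grip in N (left out, the last holds). Time passes only in rows, so rows that do not move let the fingers close. It gives the time, the measured TCP pose, the force and the opening at its end, in the units of the state.
- robot.read_state(): the state, without advancing time (a new reading comes with each control period).
- viewer.read_camera(name): name is "side" or "top"; returns the picture (400x640x3 uint8, blue, green, red); there is no depth.
- viewer.get_calibration(name): a dict with "fx", "fy", "cx", "cy" (pixels), "distortion" ([k1, k2, p1, p2, k3] as OpenCV has them; the pictures are not rectified), "R" (3x3) and "t" (3): a world point X has camera coordinates R X + t. Camera axes: x right, y down, z forward; pixel columns grow to the right and rows downward; lengths in m; the calibration is good to about 2 mm. A picture is of the moment at which its call begins. get_calibration takes no time and is no camera call.
- order.close_job(): hands the job in, once; it reports no verdict.
The state is a dict: "t": time; "q": joint angles; "dq": joint speeds; "joint_torque": joint torques, N m; "tool_pos": TCP position; "orientation": TCP orientation; "force": force on the tool from outside, world axes, zero at the start; "wrist_torque": the same for the moment, N m; "opening": finger opening in m.
Only numpy, scipy, OpenCV 4.12 (cv2) and the standard library are available. Lean on these libraries where they do the work, as an engineer would, in place of code of your own. Each camera call takes 0.05 s, during which the arm holds its last target. There are 200 camera calls.

## Working session

There is one attempt and no reset: what is moved stays moved. The work goes in short steps, Python scripts to look and compute and a tool call to move; the robot and the scene stay as the last step left them, time stands still between calls to the robot, and variables do not carry over. Pictures are saved under pics/ and viewed, about 8 in all and at most 12, crops included, and the job is handed in when it is done.

Besides the shell and the picture viewer there is one more tool, called as a command line: name --argument value ..., lists and objects as JSON in quotes. apply_moves: Moves the arm, as the interface text tells. Its arguments: {"type":"object","properties":{"deltas":{"type":"array"},"grip_force":{"type":"number"}},"required":["deltas"]}

```bash
mkdir -p pics; ls; python3 - <<'E'
from plant import robot, viewer
import cv2
for n in("side","top"):
    cv2.imwrite(f"pics/{n}0.png",viewer.read_camera(n)); c=viewer.get_calibration(n); print(n,c)
print(robot.read_state())
E
```

```text
pics
side {'fx': 399.4999929411212, 'fy': 399.4999929411212, 'cx': 318.76709372085116, 'cy': 193.2543916751283, 'distortion': array([0.01840845, 0.        , 0.        , 0.        , 0.        ]), 'R': array([[ 0.99628517, -0.08379048, -0.01987502],
       [-0.06662514, -0.60376062, -0.79437661],
       [ 0.05456144,  0.79274981, -0.60710031]]), 't': array([-0.53444428,  0.1767973 ,  1.07565166])}
top {'fx': 506.71465810814686, 'fy': 506.71465810814686, 'cx': 322.5925848694526, 'cy': 190.99418947644608, 'distortion': array([-0.01828012,  0.        ,  0.        ,  0.        ,  0.        ]), 'R': array([[-0.01452826, -0.99988357, -0.00466743],
       [-0.99271054,  0.01498227, -0.1195881 ],
       [ 0.1196441 ,  0.002896  , -0.99281262]]), 't': array([0.13457977, 0.55515919, 1.63215715])}
{'t': 0.1, 'q': array([ 1.14560856e+00,  1.31063836e-01,  1.48919831e+00,  4.08404681e-06,
        1.52299888e+00, -8.53609147e-02]), 'dq': array([ 0.00026305, -0.00105385, -0.0036861 ,  0.00068231, -0.00030057,
       -0.00122754]), 'joint_torque': array([ 8.53231850e-04, -5.61340463e+01, -4.93094838e+01,  7.69878854e-02,
        2.90661666e-02, -3.58880413e-05]), 'tool_pos': array([0.19986124, 0.56550606, 0.40378978]), 'orientation': array([-5.31162200e-01, -3.09593170e+00,  2.53377839e-03]), 'force': array([ 0.01715711,  0.44530999, -0.06630191]), 'wrist_torque': array([-0.00443693, -0.00966324, -0.00342194]), 'opening': 0.09295297317112482}
```

View pics/side0.png

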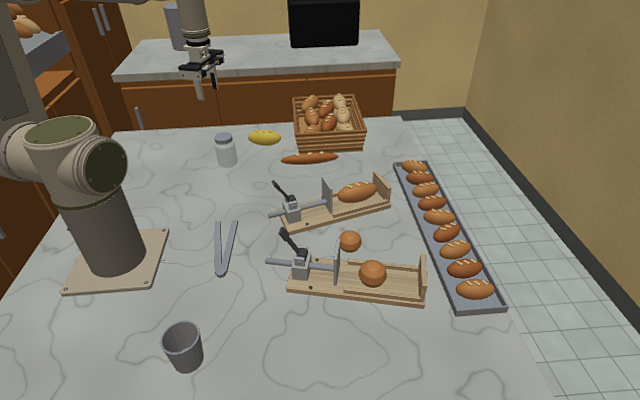

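View pics/top0.png

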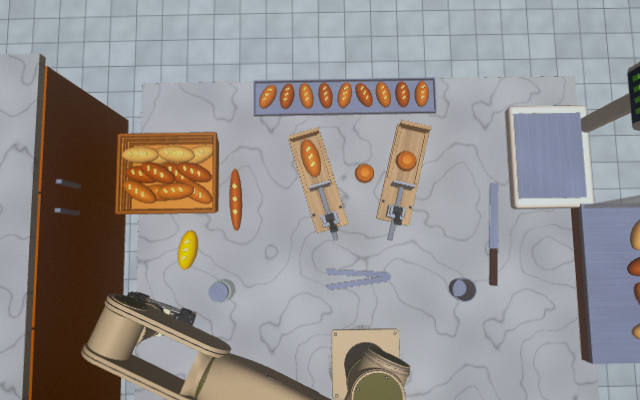

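The oblong-loaf cradle is the left one in the top view (about 290–345, 125–240) and the farther one in the side view (270–390, 175–230). I'll enlarge both for measuring.

```bash
python3 - <<'E'
import cv2
a=cv2.imread("pics/top0.png")[115:245,280:360]; b=cv2.imread("pics/side0.png")[165:240,262:402]
a=cv2.resize(a,None,fx=4.5,fy=4.5,interpolation=cv2.INTER_CUBIC)
b=cv2.resize(b,None,fx=5.5,fy=5.5,interpolation=cv2.INTER_CUBIC)
cv2.imwrite("pics/ta.png",a);cv2.imwrite("pics/sb.png",b)
E
```

```text
(no output)
```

View pics/ta.png

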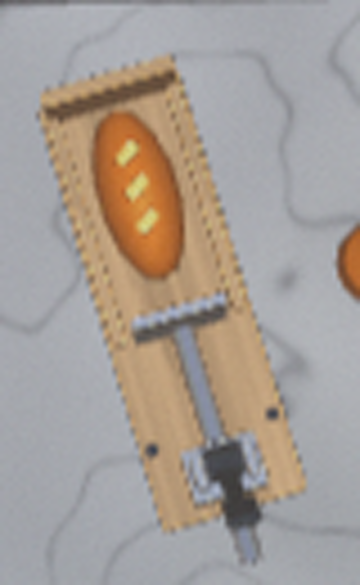

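View pics/sb.png

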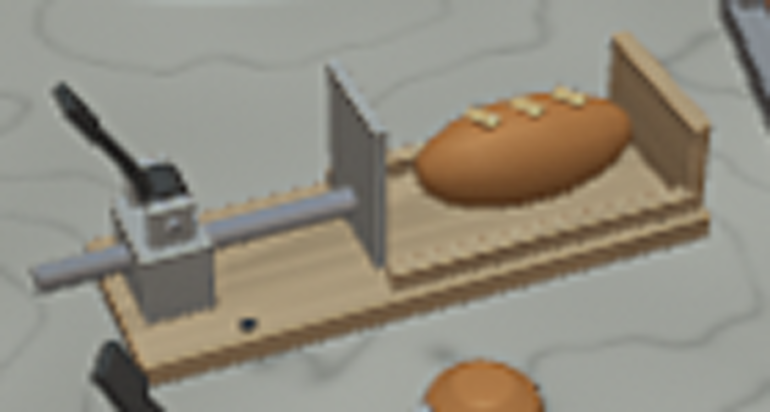

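```bash
cat > h.py <<'E'
import numpy as np, cv2
from plant import viewer
C={n:viewer.get_calibration(n) for n in("side","top")}
def proj(n,P):
    c=C[n];K=np.array([[c["fx"],0,c["cx"]],[0,c["fy"],c["cy"]],[0,0,1]])
    return cv2.projectPoints(np.atleast_2d(P).astype(float),cv2.Rodrigues(c["R"])[0],c["t"],K,c["distortion"])[0][:,0]
def und(n,p):
    c=C[n];K=np.array([[c["fx"],0,c["cx"]],[0,c["fy"],c["cy"]],[0,0,1]])
    return cv2.undistortPoints(np.array([[p]],float),K,c["distortion"])[0,0]
def tri(pt,ps):
    M=[np.hstack([C[n]["R"],C[n]["t"][:,None]]) for n in("top","side")]
    X=cv2.triangulatePoints(M[0],M[1],und("top",pt),und("side",ps))[:,0];return X[:3]/X[3]
T=lambda u,v:((u+.5)/4.5-.5+280,(v+.5)/4.5-.5+115)
S=lambda u,v:((u+.5)/5.5-.5+262,(v+.5)/5.5-.5+165)
def c2w(p,P):
    c,s=np.cos(p[2]),np.sin(p[2]);P=np.atleast_2d(P)
    return np.c_[p[0]+c*P[:,0]-s*P[:,1],p[1]+s*P[:,0]+c*P[:,1],P[:,2]]
E
python3 - <<'E'
from h import *
from scipy.optimize import least_squares
# (view, px, x,y,z, uses v)
O=[("top",T(305,490),-165,-55,18,0),("top",T(168,530),-165,55,18,0),("top",T(47,103),145,55,78,0),("top",T(175,70),145,-55,78,0),
("top",T(133,322),-55,35,115,1),("top",T(226,296),-55,-35,115,1),
("side",S(148,370),-165,-55,18,0),("side",S(708,225),165,-55,18,0),("side",S(328,66),-59,35,115,1),("side",S(385,133),-59,-35,115,1),
("side",S(612,45),145,55,78,0),("side",S(695,130),145,-55,78,0)]
def res(p,full=0):
    r=[]
    for n,px,x,y,z,k in O:
        r.append(proj(n,c2w(p,[x/1e3+k*p[3],y/1e3,z/1e3]))[0]-px)
    return np.array(r) if full else np.ravel(r)
s=least_squares(res,[.62,.1,.25,.02],loss="soft_l1")
print(s.x.round(4));print(res(s.x,1).round(1))
print("plate L",tri(T(133,322),S(328,66)),"R",tri(T(226,296),S(385,133)))
print("stop L",tri(T(47,103),S(612,45)),"R",tri(T(175,70),S(695,130)))
print("lever tip",tri(T(243,520),S(60,90)))
p=s.x
print("model plate",c2w(p,[[-.057+p[3],.035,.115],[-.057+p[3],-.035,.115]]))
a=-np.pi/6; print("model tip",c2w(p,[[-.14+.09*np.sin(a),0,.078+.09*np.cos(a)]]))
E
```

```text
[0.5972 0.1398 0.2656 0.0302]
[[ 0.9 -0.8]
 [-0.8 -0.4]
 [-0.5  1.6]
 [ 3.6 -0.3]
 [ 0.3 -0.3]
 [ 1.1 -0.7]
 [-0.9 -0.9]
 [ 1.9 -1.5]
 [ 0.1 -1.2]
 [-1.5 -0. ]
 [-1.5 -2.8]
 [ 0.1  1.4]]
plate L [0.56189647 0.16802222 0.10974204] R [0.5822158  0.102883   0.11109862]
stop L [0.72904834 0.2299166  0.06802496] R [0.75315349 0.13652172 0.07400257]
lever tip [0.42250924 0.0944774  0.15715419]
model plate [[0.56224014 0.16651353 0.115     ]
 [0.58061328 0.09896778 0.115     ]]
model tip [[0.41872778 0.09120495 0.15594229]]
```

```bash
python3 - <<'E'
from h import *
from scipy.optimize import least_squares
O=[("top",T(305,490),-165,-55,18,0),("top",T(168,530),-165,55,18,0),("top",T(47,103),145,1,78,0),("top",T(175,70),145,-1,78,0),
("top",T(133,322),-55,35,115,1),("top",T(226,296),-55,-35,115,1),
("side",S(148,370),-165,-55,18,0),("side",S(708,225),165,-55,18,0),("side",S(328,66),-59,35,115,1),("side",S(385,133),-59,-35,115,1),
("side",S(612,45),145,1,78,0),("side",S(695,130),145,-1,78,0)]
def res(p,full=0):
    r=[]
    for n,px,x,y,z,k in O:
        if abs(y)==1:y*=p[4]*1e3
        r.append(proj(n,c2w(p,[x/1e3+k*p[3],y/1e3,z/1e3]))[0]-px)
    return np.array(r) if full else np.ravel(r)
s=least_squares(res,[.62,.1,.25,.02,.05],loss="soft_l1");p=s.x
print(p.round(4));print(res(p,1).round(1).tolist())
im={"top":cv2.imread("pics/top0.png"),"side":cv2.imread("pics/side0.png")}
box={"top":(115,280,130,80,4.5),"side":(165,262,75,140,5.5)}
b=lambda x0,x1,w,z0,z1:[[[x,y,z0],[x,y2,z2]] for x in(x0,x1) for y,y2,z2 in((-w,w,z0),(-w,-w,z1),(w,w,z1))]+[[[x,-w,z1],[x,w,z1]] for x in(x0,x1)]+[[[x0,y,z],[x1,y,z]] for y in(-w,w) for z in(z0,z1)]
v=p[3]
L=b(-.165,.165,.055,0,.018)+b(-.063+v,-.055+v,.035,.022,.115)+b(.145,.165,.055,.018,.078)+b(-.16,-.12,.028,.018,.09)+[[[-.14,0,.078],[-.185,0,.156]]]
out=[]
for n in im:
    r,c,hh,ww,k=box[n]
    a=cv2.resize(im[n][r:r+hh,c:c+ww],None,fx=k,fy=k,interpolation=cv2.INTER_CUBIC)
    for e in L:
        q=(proj(n,c2w(p,np.array(e)))-[c,r]+.5)*k-.5
        cv2.line(a,*[tuple(int(x) for x in t) for t in q],(0,255,0),1)
    out.append(a)
h=max(o.shape[0] for o in out)
o=np.hstack([cv2.copyMakeBorder(o,0,h-o.shape[0],0,0,0) for o in out])
cv2.imwrite("pics/ov.png",cv2.resize(o,(800,int(o.shape[0]*800/o.shape[1]))))
# R tool of start and gripper heading
from plant import robot
R=cv2.Rodrigues(robot.read_state()["orientation"])[0];print(R.round(3))
E
```

```text
[0.5979 0.1404 0.271  0.0295 0.0471]
[[0.9, -1.1], [-0.7, -0.6], [1.4, 0.9], [0.9, 0.2], [0.2, -0.3], [1.0, -0.8], [-0.5, -0.9], [2.0, -1.8], [0.1, -1.2], [-1.5, -0.1], [-0.4, -1.7], [-1.1, -0.4]]
[[-0.943  0.333 -0.001]
 [ 0.333  0.943 -0.002]
 [ 0.    -0.002 -1.   ]]
```

View pics/ov.png

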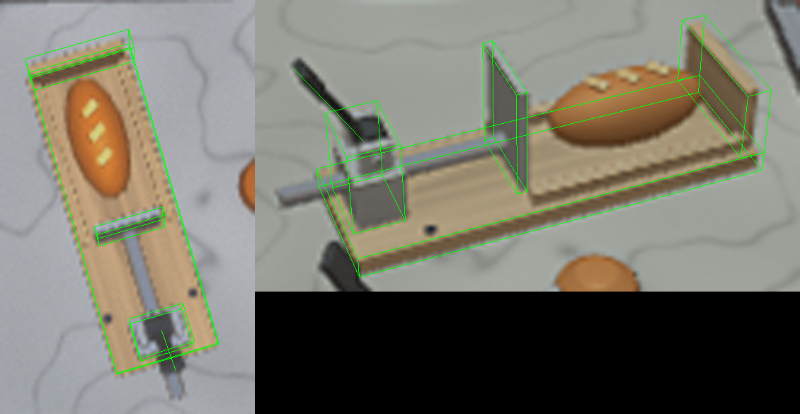

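The overlay fits both views to about 1–2 px, so the cradle origin is about (0.598, 0.140), its yaw 0.271 and the rod about 0.030. The triangulated plate-top (0.110) and lever-tip (0.157) heights agree with the text. First I'll turn the tool so its y lies along cradle y, and close the fingers.

apply_moves --deltas '[[0,[0,0,0],-0.153],[0,[0,0,0],-0.153],[0,[0,0,0],-0.153],[0,[0,0,0],-0.153],[0,[0,0,0],0]]' --grip_force 20

```text
t: 0.72
tool_pos: [0.1999, 0.5656, 0.4042]
orientation: [0.425, -3.112, 0.001]
force: [-0.0, -0.3, 0.9]
opening: 0.0475
```

```bash
cat >> h.py <<'E'
P0=np.array([.5979,.1404,.271])
def fingertip():
    """fingertip in cradle frame (mm), tool axes yaw err, force in cradle frame"""
    from plant import robot
    s=robot.read_state();R=cv2.Rodrigues(s["orientation"])[0];d=s["tool_pos"]+R@[0,0,.186]
    c,q=np.cos(P0[2]),np.sin(P0[2]);A=np.array([[c,q,0],[-q,c,0],[0,0,1]])
    return s["t"],(A@(d-[P0[0],P0[1],0])*1e3).round(1),(A@R).round(3),(A@s["force"]).round(1),round(s["opening"],3)
def rel(target):
    t,f,M,F,o=fingertip();print(t,"tip",f,"F",F,"open",o,"\n",M,"\nmove tool mm",(M.T@(np.array(target)-f)).round(1))
E
python3 -c "
from h import *
rel([-75,0,218])"
```

```text
0.725 tip [-269.8  516.1  218.2] F [-0.1 -0.2  0.9] open 0.047 
 [[-1.    -0.    -0.001]
 [-0.     1.    -0.001]
 [ 0.001 -0.001 -1.   ]] 
move tool mm [-1.948e+02 -5.161e+02  5.000e-01]
```

apply_moves --deltas '[[0,[-16,-43,0],0],[0,[-16,-43,0],0],[0,[-16,-43,0],0],[0,[-16,-43,0],0],[0,[-16,-43,0],0]]'

```text
t: 1.35
tool_pos: [0.3354, 0.3788, 0.4046]
orientation: [-0.42, 3.113, -0.0]
force: [1.4, -0.5, 1.2]
opening: 0.0014
```

apply_moves --deltas '[[0,[-16,-43,0],0],[0,[-16,-43,0],0],[0,[-16,-43,0],0],[0,[-16,-43,0],0],[0,[-16,-43,0],0]]'

```text
t: 1.98
tool_pos: [0.4703, 0.1932, 0.4047]
orientation: [-0.42, 3.113, 0.0]
force: [0.2, 0.5, -0.2]
opening: 0.0003
```

apply_moves --deltas '[[0,[-16,-43,0],0],[0,[-16,-43,0],0],[0,[0,0,0],0]]'

```text
t: 2.35
tool_pos: [0.5248, 0.1179, 0.4043]
orientation: [0.414, -3.114, 0.001]
force: [-0.4, 0.2, 0.3]
opening: 0.0005
```

```bash
python3 -c "
from h import *
rel([-75,0,88])
for n in ('top','side'): cv2.imwrite(f'pics/{n}1.png',viewer.read_camera(n))
a=cv2.imread('pics/top1.png')[105:255,265:375];b=cv2.imread('pics/side1.png')[100:240,262:402]
r=lambda i:cv2.resize(i,None,fx=3.0*150/i.shape[0],fy=3.0*150/i.shape[0],interpolation=cv2.INTER_CUBIC)
cv2.imwrite('pics/v1.png',np.hstack([r(a),r(b)]))"
```

```text
2.35 tip [-76.6  -2.2 218.3] F [-0.3  0.3  0.3] open 0.001 
 [[-1.     0.006 -0.001]
 [ 0.006  1.    -0.001]
 [ 0.001 -0.001 -1.   ]] 
move tool mm [ -1.7   2.3 130.3]
```

View pics/v1.png

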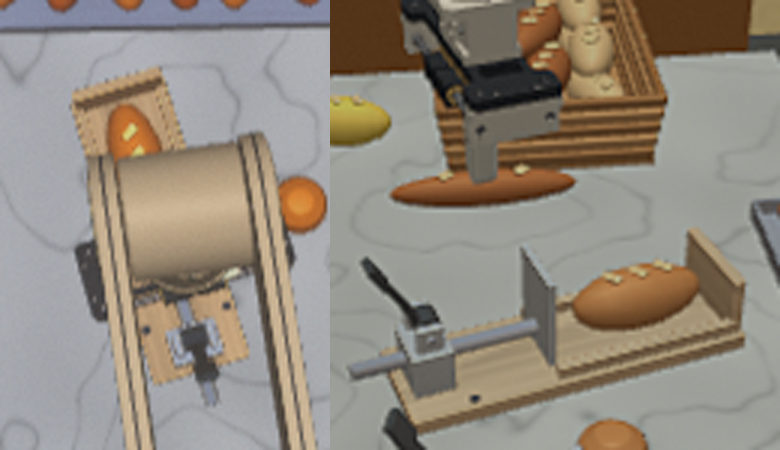

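The picture shows the closed fingers hovering between clamp and plate, the long side of the gripper body across the board, and the lever still open. Next I'll lower the fingers behind the plate.

apply_moves --deltas '[[0,[0,2,35],0],[0,[0,0,35],0],[0,[0,0,35],0],[0,[0,0,25],0],[0,[0,0,0],0]]'

```text
t: 3.08
tool_pos: [0.5213, 0.1233, 0.2725]
orientation: [0.426, -3.108, -0.0]
force: [-0.9, -0.8, 0.3]
opening: 0.0006
```

apply_moves --deltas '[[0,[-10,0,0],0],[0,[-10,0,0],0],[0,[-10,0,0],0],[0,[-5,0,0],0],[0,[0,0,0],0]]'

```text
t: 3.7
tool_pos: [0.5572, 0.1317, 0.2747]
orientation: [0.426, -3.112, 0.0]
force: [0.9, 0.1, -0.6]
opening: 0.0009
```

```bash
python3 -c "
from h import *
rel([-5,0,88])"
```

```text
3.7 tip [-41.6   2.5  88.7] F [ 0.9 -0.2 -0.6] open 0.001 
 [[-1.    -0.001 -0.   ]
 [-0.001  1.     0.   ]
 [ 0.     0.    -1.   ]] 
move tool mm [-36.6  -2.5   0.7]
```

apply_moves --deltas '[[0,[-6,0,0],0],[0,[-6,0,0],0],[0,[-6,0,0],0],[0,[-6,0,0],0],[0,[0,0,0],0]]'

```text
t: 4.32
tool_pos: [0.5805, 0.1383, 0.2747]
orientation: [-0.426, 3.112, 0.0]
force: [-0.7, 0.9, -0.1]
opening: 0.0004
```

apply_moves --deltas '[[0,[-3,0,0],0],[0,[-3,0,0],0],[0,[-3,0,0],0],[0,[0,0,0],0]]'

```text
t: 4.82
tool_pos: [0.5889, 0.1406, 0.2748]
orientation: [-0.426, 3.112, 0.0]
force: [-0.6, 0.5, 0.7]
opening: 0.0006
```

apply_moves --deltas '[[0,[-2,0,0],0],[0,[-2,0,0],0],[0,[0,0,0],0]]'

```text
t: 5.2
tool_pos: [0.5926, 0.1417, 0.2748]
orientation: [-0.426, 3.112, 0.0]
force: [-3.9, -0.2, 1.7]
opening: 0.0003
```

```bash
python3 -c "
from h import *
rel([-0,0,88])
cv2.imwrite('pics/side2.png',viewer.read_camera('side'))
b=cv2.imread('pics/side2.png')[140:240,262:402]
cv2.imwrite('pics/v2.png',cv2.resize(b,None,fx=5,fy=5,interpolation=cv2.INTER_CUBIC))"
```

```text
5.2 tip [-4.8  2.6 88.8] F [-3.8  0.9  1.7] open 0.0 
 [[-1.    -0.001  0.   ]
 [-0.001  1.     0.   ]
 [-0.    -0.    -1.   ]] 
move tool mm [-4.8 -2.6  0.8]
```

View pics/v2.png

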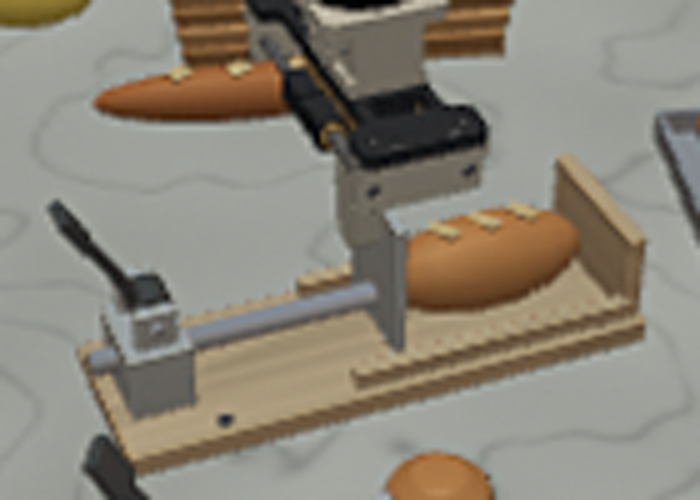

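The plate has moved up to the loaf (edge about (400, 230) in the crop), but the force is still only at the drag level, so I'll push on until it rises.

apply_moves --deltas '[[0,[-2,0,0],0],[0,[-2,0,0],0],[0,[0,0,0],0]]'

```text
t: 5.62
tool_pos: [0.5965, 0.1428, 0.2748]
orientation: [-0.426, 3.112, 0.0]
force: [-2.5, 0.2, 1.3]
opening: -0.0
```

apply_moves --deltas '[[0,[-2,0,0],0],[0,[0,0,0],0]]'

```text
t: 5.88
tool_pos: [0.5984, 0.1433, 0.2747]
orientation: [-0.426, 3.112, 0.0]
force: [-2.7, -1.2, 1.1]
opening: 0.0004
```

apply_moves --deltas '[[0,[-2,0,0],0],[0,[-1,0,0],0],[0,[0,0,0],0]]'

```text
t: 6.25
tool_pos: [0.5997, 0.1437, 0.2747]
orientation: [0.426, -3.107, 0.001]
force: [-16.5, -5.2, 12.0]
opening: 0.0006
```

apply_moves --deltas '[[0,[-2,0,0],0],[0,[0,0,0],0]]'

```text
t: 6.5
tool_pos: [0.6005, 0.1439, 0.2747]
orientation: [0.425, -3.103, 0.002]
force: [-27.8, -7.9, 21.0]
opening: 0.0008
```

apply_moves --deltas '[[0,[-2,0,0],0],[0,[0,0,0],0]]'

```text
t: 6.75
tool_pos: [0.6013, 0.1441, 0.2748]
orientation: [0.425, -3.098, 0.003]
force: [-39.7, -10.5, 29.0]
opening: 0.0
```

Contact is firm: the loaf is snug and the force rises stiffly. I'll back off, go up, and cross over to behind the lever.

apply_moves --deltas '[[0,[8,0,0],0],[0,[17,0,0],0],[0,[0,0,-40],0],[0,[0,0,-40],0],[0,[0,0,-30],0]]'

```text
t: 7.38
tool_pos: [0.5814, 0.1384, 0.3872]
orientation: [-0.426, 3.109, -0.0]
force: [0.2, -0.2, -0.7]
opening: 0.0007
```

apply_moves --deltas '[[0,[40,-2,0],0],[0,[40,0,0],0],[0,[40,0,0],0],[0,[40,0,0],0],[0,[40,0,0],0]]'

```text
t: 8.0
tool_pos: [0.388, 0.0824, 0.385]
orientation: [-0.426, 3.11, -0.0]
force: [-0.4, -0.1, 0.6]
opening: 0.0003
```

```bash
python3 -c "
from h import *
rel([-222,0,135])
cv2.imwrite('pics/side3.png',viewer.read_camera('side'));cv2.imwrite('pics/top3.png',viewer.read_camera('top'))
b=cv2.imread('pics/side3.png')[120:240,252:402]
a=cv2.imread('pics/top3.png')[115:245,280:360]
r=lambda i:cv2.resize(i,(int(i.shape[1]*480/i.shape[0]),480),interpolation=cv2.INTER_CUBIC)
o=np.hstack([r(b),r(a)])[:, :];print(o.shape)
cv2.imwrite('pics/v3.png',cv2.resize(o,None,fx=.88,fy=.88))"
```

```text
8.0 tip [-2.174e+02  2.000e-01  1.990e+02] F [-0.4  0.   0.6] open 0.0 
 [[-1.    -0.001  0.002]
 [-0.001  1.    -0.001]
 [-0.002 -0.001 -1.   ]] 
move tool mm [ 4.7 -0.1 64. ]
(480, 895, 3)
```

View pics/v3.png

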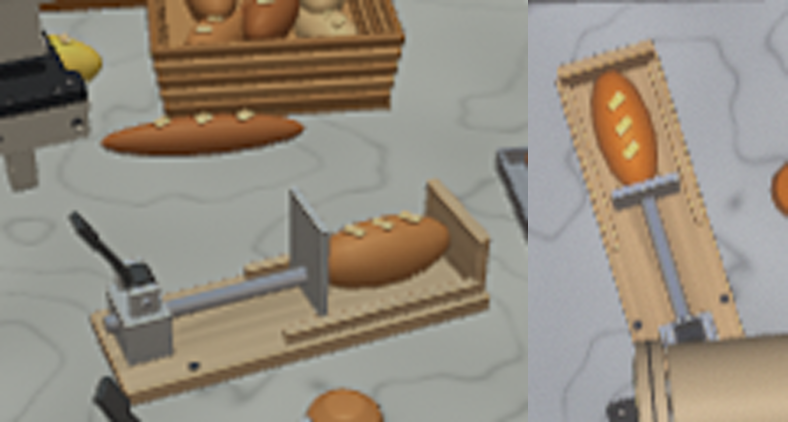

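In both views the loaf sits between plate and end stop, with no visible gap, and the lever is still open. Now I'll lower the fingers behind the lever.

apply_moves --deltas '[[0,[4,0,25],0],[0,[0,0,25],0],[0,[0,0,13],0],[0,[0,0,0],0]]'

```text
t: 8.6
tool_pos: [0.385, 0.0816, 0.3211]
orientation: [0.426, -3.111, -0.0]
force: [0.2, 0.9, 0.4]
opening: 0.0007
```

```bash
python3 -c "
from h import *
rel([-75,0,135])"
```

```text
8.6 tip [-221.1    0.4  135.1] F [0.4 0.8 0.4] open 0.001 
 [[-1.    -0.001 -0.001]
 [-0.001  1.     0.   ]
 [ 0.001  0.    -1.   ]] 
move tool mm [-146.1   -0.5   -0. ]
```

apply_moves --deltas '[[0,[-15,0,0],0],[0,[-15,0,0],0],[0,[-15,0,0],0],[0,[-15,0,0],0],[0,[-15,0,0],0]]'

```text
t: 9.22
tool_pos: [0.4581, 0.102, 0.3231]
orientation: [-0.426, 3.112, -0.0]
force: [-5.3, -1.6, 2.5]
opening: 0.0004
```

apply_moves --deltas '[[0,[-15,0,0],0],[0,[-15,0,0],0],[0,[-15,0,0],0],[0,[-15,0,0],0],[0,[-11,0,0],0]]'

```text
t: 9.85
tool_pos: [0.5268, 0.1211, 0.3228]
orientation: [-0.426, 3.111, 0.0]
force: [0.2, 0.3, -0.2]
opening: 0.0003
```

```bash
python3 -c "
from h import *
rel([-75,0,115])
cv2.imwrite('pics/side4.png',viewer.read_camera('side'))
b=cv2.imread('pics/side4.png')[120:240,252:402]
cv2.imwrite('pics/v4.png',cv2.resize(b,None,fx=4,fy=4,interpolation=cv2.INTER_CUBIC))"
```

```text
9.85 tip [-73.4   0.4 136.8] F [ 0.3  0.2 -0.2] open 0.0 
 [[-1.    -0.001  0.002]
 [-0.001  1.    -0.   ]
 [-0.002 -0.    -1.   ]] 
move tool mm [ 1.6 -0.4 21.8]
```

View pics/v4.png

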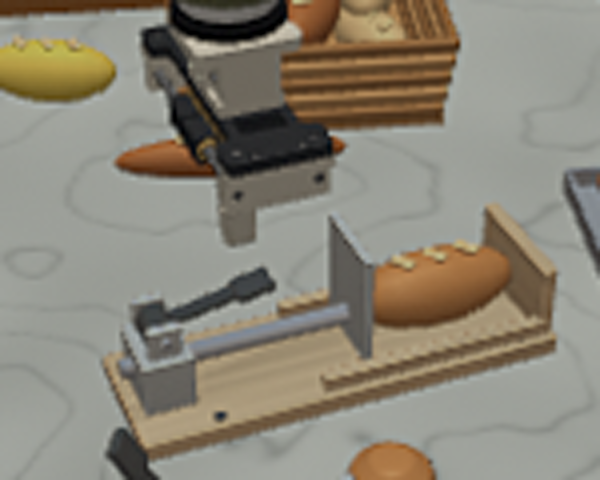

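The lever has snapped over and its paddle, at about (260, 283), lies low towards the loaf. I'll check the stop with a gentle press from above; contact is expected at z ≈ 97.

apply_moves --deltas '[[0,[0,0,15],0],[0,[0,0,12],0],[0,[0,0,6],0],[0,[0,0,0],0]]'

```text
t: 10.4
tool_pos: [0.525, 0.1207, 0.2878]
orientation: [0.426, -3.111, 0.0]
force: [0.1, 0.5, -0.2]
opening: 0.0005
```

apply_moves --deltas '[[0,[0,0,3],0],[0,[0,0,2],0],[0,[0,0,0],0]]'

```text
t: 10.78
tool_pos: [0.5255, 0.1209, 0.2838]
orientation: [-0.426, 3.112, -0.0]
force: [-0.3, -0.3, -0.0]
opening: 0.0004
```

apply_moves --deltas '[[0,[0,0,2],0],[0,[0,0,0],0]]'

```text
t: 11.02
tool_pos: [0.5258, 0.1209, 0.2825]
orientation: [-0.426, 3.112, -0.0]
force: [-1.2, -0.0, 4.7]
opening: 0.0
```

Contact comes at tip z ≈ 96.5 mm, as expected with the lever at its stop. I'll retreat upwards and take a final look.

apply_moves --deltas '[[0,[0,0,-15],0],[0,[0,0,-40],0],[0,[0,0,-40],0],[0,[0,0,-40],0],[0,[50,0,0],0]]'

```text
t: 11.65
tool_pos: [0.4793, 0.1076, 0.4218]
orientation: [-0.426, 3.105, -0.0]
force: [-0.7, 0.1, 0.6]
opening: 0.0003
```

apply_moves --deltas '[[0,[50,0,0],0],[0,[50,0,0],0],[0,[0,0,0],0]]'

```text
t: 12.02
tool_pos: [0.3788, 0.0801, 0.4177]
orientation: [-0.425, 3.11, -0.0]
force: [0.5, -0.2, 1.0]
opening: 0.0001
```

```bash
python3 -c "
from h import *
rel([-75,0,115])
I={n:viewer.read_camera(n) for n in('top','side')}
k=4;o=[]
for n,(r,c,h,w) in {'side':(160,262,80,130),'top':(115,285,120,65)}.items():
  a=cv2.resize(I[n][r:r+h,c:c+w],None,fx=k,fy=k,interpolation=cv2.INTER_CUBIC)
  v=.07;x=-.055+v
  for L in([[x,.035,.115],[x,-.035,.115]],[[-.14,0,.078],[-.14+.0883,0,.0952]],[[.145,.047,.078],[.145,-.047,.078]]):
    q=(proj(n,c2w(P0,np.array(L)))-[c,r]+.5)*k-.5
    cv2.line(a,*[tuple(int(t) for t in z) for z in q],(0,255,0),1)
  o.append(cv2.copyMakeBorder(a,0,480-a.shape[0],0,0,0))
cv2.imwrite('pics/v5.png',np.hstack(o))"
```

```text
12.025 tip [-226.9    0.5  231.7] F [ 0.4 -0.3  1. ] open 0.0 
 [[-1.    -0.001  0.002]
 [-0.001  1.    -0.001]
 [-0.002 -0.001 -1.   ]] 
move tool mm [-151.7   -0.5  117. ]
```

View pics/v5.png

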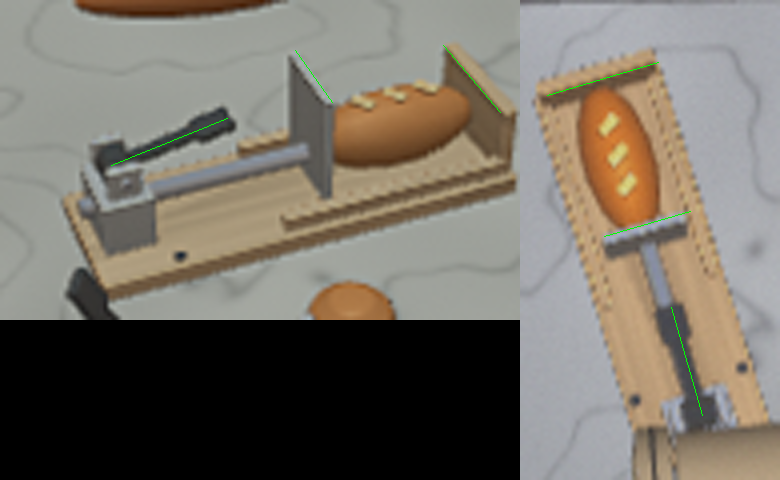

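The plate's top edge, the lever and the end stop all lie on the predicted lines for rod 0.070 and lever 1.9. The loaf is snug and the arm is clear of everything.

```bash
python3 -c "
from plant import order
print(order.close_job())"
```

```text
the job is handed in; nothing more can be done
None
```

The job is done and handed in at about t = 12 s of the 40 s allowed; no verdict was reported.

**What I did:** I pushed the back of the stop plate with closed fingers until the oblong loaf was snug against the end stop. I stopped when the force rose stiffly. With the lever still open I moved behind it and pushed it over towards the loaf, where it snapped shut.

**Last checks:**
- **Plate and lever:** in both camera views the plate edge and lever lie on the lines predicted for rod 0.070 m and lever 1.9 rad, to within a few mm.
- **Lever stop:** pressing gently on the paddle from above met resistance at z ≈ 96.5 mm; about 97 mm was expected with the lever closed.
- **Loaf:** it sits flat with no visible gap at either end, and the arm was clear of everything.

**Disagreements and limits:**
- **Push force:** it peaked at about 41 N horizontally, or 50 N in all. This was on the fingertips, not the gripper's body, and well below the 120 N wrist limit.
- **Fit:** my first cradle fit was up to about 3.6 px off because I assumed the end stop was as wide as the board. Refitting with its width free brought nearly all points within 2 px. The plate and end-stop tops measured 4 to 10 mm below the heights in the text, within the coarse picture resolution.

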